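# Index the sherd tray under the magnifier

### The arm

A 6-joint arm with a two-finger parallel gripper is mounted at the origin on a cart in front of the work surface, level with it; the furniture and walls round the work are solid. World frame = base frame: x ahead of the robot, y to its left, z up, the work surface at z = 0. Lengths are in m, angles in rad, forces in N, time in s.
With the tool pointing down it reaches from about 0.4 to 0.825 m from the base axis. Payload 7 kg.
Tool frame: the origin (TCP) lies at the very end of the fingers, on their centre line; the grasp point (between the pads) lies 19 mm behind it; z points along the fingers, x is the direction in which the jaws open and shut, and the axes are right-handed (so a half turn about z gives the same grasp; the last joint's range is limited). The gripper opens to 88 mm and grips with 3 to 60 N. Pads are 19 mm wide; open, the fingers measure 130 mm over their backs; the gripper's body (78 mm by 193 mm) begins 47 mm behind the grasp point.
Start: joints at [1.504, 0.359, 0.012, 0, -1.224, -0.288], TCP at [0.235, 0.633, 0.227] pointing down, gripper open.
Joint ranges: [-3.07, 3.07], [-1.43, 2.12], [-1.02, 1.25], [-3.03, 1.67], [-3.05, -0], [-3.03, 3.03]. Speed limits (rad/s): [2.39, 2.39, 3.01, 3.14, 3.14, 3.14].

### API

Orientations are given as [roll, pitch, yaw] about the fixed x, y, z axes, in that order (R = Rz(yaw) Ry(pitch) Rx(roll)).
In Python, from plant import arm, vision gives the robot as it stands.
- The arm moves only by the tool carry_out, never from a script. Its argument "increments" is a list of rows, each an object with "slide": the shift along the tool's x, y, z in m, a list of three; "turn": the turn, a rotation vector about the tool's x, y, z in rad, a list of three; "gripper": the opening, from -1 (shut) to 1 (fully open). A call has exactly 5 rows; each row shifts and turns the commanded pose from where the row before left it, along the tool's axes as they then stand; what a row does not reach is not made up. A row lasts 1/10 s, in which the tool goes at most 50 mm and 8.59 degrees, less where a joint would pass 70% of its speed; a pose out of reach is approached as far as the arm can. A call with a gripper value outside its range is refused whole. The fingers move at their own pace and stop on an object; "newtons" is the grip in N (left out, the last holds). Time passes only in rows, so rows that do not move let the fingers close, or fill a call up. It gives the time, the measured TCP pose, the force and the opening at its end, in the units of the state.
- arm.get_obs(): the state, without advancing time (a new reading comes with each control period).
- vision.read_camera(name): name is "scene" or "top" or "wrist"; returns a dict with "image" (384x512x3 uint8, red, green, blue), "fov_y" (degrees; the focal length in pixels is half the picture's height over the tangent of half this angle, whatever the lens; pixels are square), "cx", "cy" (the principal point, pixels), "R" (3x3) and "t" (3): a world point X has camera coordinates R X + t; the wrist camera has in their place "hand_eye" (4x4, takes a point from camera to tool coordinates, whose origin is the TCP and whose axes are the tool frame's). Camera axes: x right, y down, z forward; pixel columns grow to the right and rows downward; lengths in m; the calibration is good to about 2 mm. A picture is of the moment at which its call begins: read the wrist's pose just before it. There is no depth.
- arm.finish_job(): hands the job in, once; it reports no verdict.
The state is a dict: "time_s": time; "q": joint angles; "joint_velocities": joint speeds; "effort": joint torques, N m; "tcp_pos": TCP position; "ee_rot": TCP orientation; "ft_force": force on the tool from outside, world axes, zero at the start; "moment": the same for the moment, N m; "grip_width": opening from 0.0 (shut) to 1.0 (fully open).
Only numpy, scipy, OpenCV 4.12 (cv2) and the standard library are available. Lean on these libraries where they do the work, as an engineer would, in place of code of your own. Each camera call takes 0.05 s, during which the arm holds its last target. There are 200 camera calls.

### The job

Bring the longest sherd in the sliding tray under the magnifier: pull up the tray's spring plunger, slide the tray along, and let the plunger drop fully home in the hole that centres that sherd below the lens. Before sliding, push well aside whatever stands in the tray's way on that side, keeping it on the table and upright, so that the tray bumps into nothing. The varnish on the sherds is still wet, so do not touch them; do not knock the magnifier, and leave everything else on the table where it is.

Things in the scene. Friction and masses are not known exactly. Their poses are not given: they have to be found in the camera images.
- stage: fixed metal plate 262 (own x) x 278 (own y) x 14 mm on the table, with two rails along y (tops at z 24 mm, own x -34 and +34) and a steel index bar along its front (24 x 266 mm, centre line at own x = -105, top at z 34) with four 12.5 mm holes at own y = -114, -38, 38, 114 mm. Origin: plate centre, on the table; x away from the robot, y left along the rails, z up
- specimen_tray (a joint): position in m of the sliding wooden tray along the stage's own y (positive = to the left). 0 at the start, with the pin locked in the hole at own y = -38 mm; the four holes are at -0.076, 0, +0.076 and +0.152. Moves with about 2 N of friction once the pin is out; travels from -0.080 to +0.156
- tray_center (a point): centre of the tray on its floor (32 mm above the table). The tray is 120 mm (own x) by 308 mm (own y), underside 28 mm, rim 50 mm above the table, and overhangs the plate's ends; four compartments side by side along y with 76 mm pitch, centres at -114, -38, +38, +114 mm from this point; a bracket at the middle of its front carries the plunger over the index bar, so tray centre, plunger and hole in use have the same own y
- index_plunger (a joint): height in m of the spring plunger: 0 = pin fully home, 12 mm deep in a hole; 0.012 = its tip rides on the bar between holes; 0.018 = pulled right up (upper stop). Its spring pushes down with 4 N when home, 8 N at the top. The pin is 10 mm thick with a round tip and drops in by itself when within about 2 mm of a hole
- knob (a point): middle of the plunger's black mushroom knob: upright, 27 mm across its lower part, 32 mm across its head, 37 mm tall; this point is 84 mm above the table when the pin is home, the head's top 16 mm higher. Grip it from above across the knob, at this height or up to 8 mm higher. Its axis is 105 mm in front of the tray's centre line
- magnifier: bench magnifier fixed on the plate behind the tray: post 13 mm thick at own origin (115 mm behind the stage's centre), arm and round lens reaching forward over the tray, about 155 mm high above the table
- lens_center (a point): centre of the magnifier's lens (outer diameter 87 mm, 150 mm above the table), straight above the stage's centre
- sherd_c1: the longest of the four sherds (one in each compartment), 104 x 49 x 11 mm; it lies across the tray in any compartment but the one under the lens at the start. Origin: centre of its underside, own y along its length
- sherd_d1: shorter sherd, 75 x 57 x 12 mm, in the tray; origin at the centre of its underside
- sherd_f1: roundish sherd, 57 x 55 x 10 mm, in the tray; origin at the centre of its underside
- sherd_a2: small sherd, 56 x 46 x 11 mm, in the tray under the lens at the start; origin at the centre of its underside
- ticket_tin: closed tin box standing loose on the table off the left end of the tray, 94 (own x) x 123 (own y) x 43 mm, 0.1 to 0.2 kg; its own +x face (45 mm from the origin) looks towards the tray. Origin: centre of its underside
- grinder_stone: smooth oval grinding pebble lying loose on the table off the right end of the tray, 55 (own x) x 89 (own y) x 40 mm, 0.15 to 0.3 kg; its own long axis lies across the tray's travel, its +x or -x side looks towards the tray. Origin: centre of its underside
- varnish_bottle: small bottle, 30 mm across, 69 mm tall, standing in front of the stage; bystander; origin at the centre of its underside
- eraser: eraser 20 x 46 x 12 mm lying in front of the stage; bystander; origin at the centre of its underside
- glue_bottle: glue bottle, 38 mm across, 112 mm tall, standing behind the stage; bystander; origin at the centre of its underside
Not all that is in view belongs to the job. Leave any pink look-alike of the sherd_a2 alone.

How it is judged:
By the outcome, as a careful person would: the job done as asked, in the order asked, and still so for the second after the job is handed in, with the robot touching nothing.
It also fails if it takes over 54 s, if anything falls off the work surface, if the arm or the gripper's body presses on something with over 40 N, if the wrist force passes 120 N, or if a joint passes its speed limit or range.

## Working session

There is one attempt and no reset: what is moved stays moved. The work goes in short steps, Python scripts to look and compute and a tool call to move; the robot and the scene stay as the last step left them, time stands still between calls to the robot, and variables do not carry over. Pictures are saved under pics/ and viewed, about 8 in all and at most 12, crops included, and the job is handed in when it is done.

Besides the shell and the picture viewer there is one more tool, called in YAML: its name, and indented under it one key for each argument. carry_out: Moves the arm, as the interface text tells. Its arguments: {"type":"object","properties":{"increments":{"type":"array"},"newtons":{"type":"number"}},"required":["increments"]}

```bash
ls; mkdir -p pics
cat > h.py <<'E'
import numpy as np, cv2
from plant import arm, vision
def cam(n):
    c=vision.read_camera(n); c['f']=c['image'].shape[0]/2/np.tan(np.radians(c['fov_y'])/2); return c
def save(c,n): cv2.imwrite('pics/'+n,c['image'][...,::-1])
def ray(c,u,v,z):
    R=np.array(c['R']);t=np.array(c['t']);o=-R.T@t
    d=R.T@np.array([(u-c['cx'])/c['f'],(v-c['cy'])/c['f'],1]); return o+d*(z-o[2])/d[2]
def proj(c,X):
    p=np.array(c['R'])@np.array(X)+np.array(c['t']); return c['cx']+c['f']*p[0]/p[2],c['cy']+c['f']*p[1]/p[2]
E
python3 - <<'E'
from h import *
import pickle
o=arm.get_obs();print(o)
cs={n:cam(n) for n in('scene','top')}
pickle.dump(cs,open('c.pkl','wb'))
for n in cs:
    c=cs[n];print(n,c['f'],c['cx'],c['cy'],c['R'],c['t'])
    cv2.imwrite('pics/%s0.png'%n,cv2.resize(c['image'][...,::-1],(800,600)))
E
```

```text
pics
{'time_s': 0.0, 'q': array([ 1.50409455e+00,  3.59381214e-01,  1.10924149e-02, -3.37392819e-04,
       -1.22413586e+00, -2.88098677e-01]), 'joint_velocities': array([-0.00031675,  0.00159224,  0.00052765, -0.00013917, -0.00192877,
       -0.00036661]), 'effort': array([ 1.59335134e-03, -5.82718921e+01,  2.93041956e+01,  6.99727044e+00,
        7.03483616e-03, -1.49113962e-04]), 'tcp_pos': array([0.23435828, 0.63249263, 0.22564328]), 'ee_rot': array([-3.14143405e+00, -1.65135140e-03, -1.92571180e+00]), 'ft_force': array([0.2600258 , 0.01158485, 0.66894232]), 'moment': array([-0.01086917,  0.00393362, -0.01820252]), 'grip_width': 1.0002179531081556}
scene 487.0650261200427 247.34947760447403 189.5803855819175 [[ 0.81353516 -0.58106722  0.02283482]
 [-0.3172605  -0.47641101 -0.81998678]
 [ 0.4873462   0.65984349 -0.57192679]] [-0.49273419  0.28301793  0.96398061]
top 464.3769940660339 258.31525502331675 186.99958618353577 [[ 0.02507077 -0.99937325  0.02499123]
 [-0.99450376 -0.0274751  -0.10103166]
 [ 0.10165497 -0.02232093 -0.99456927]] [-0.02079444  0.59259888  1.13887485]
```

View pics/top0.png

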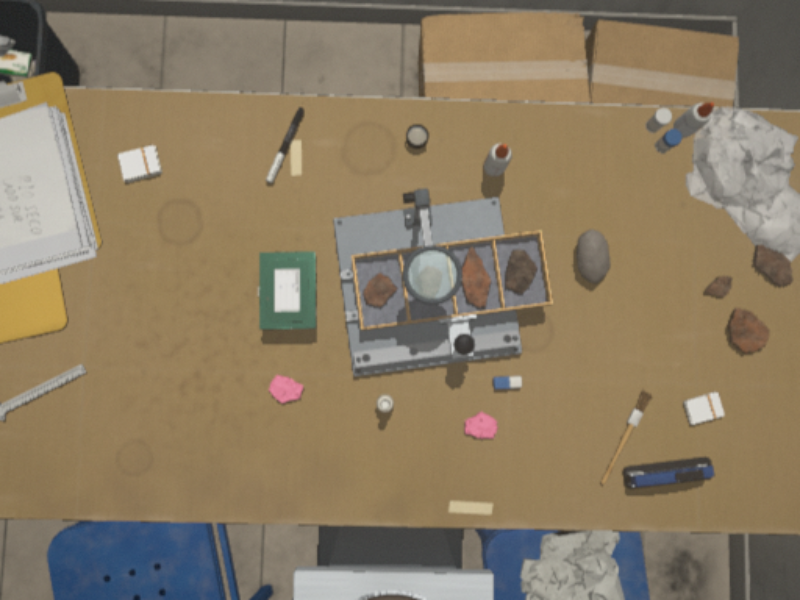

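View pics/scene0.png

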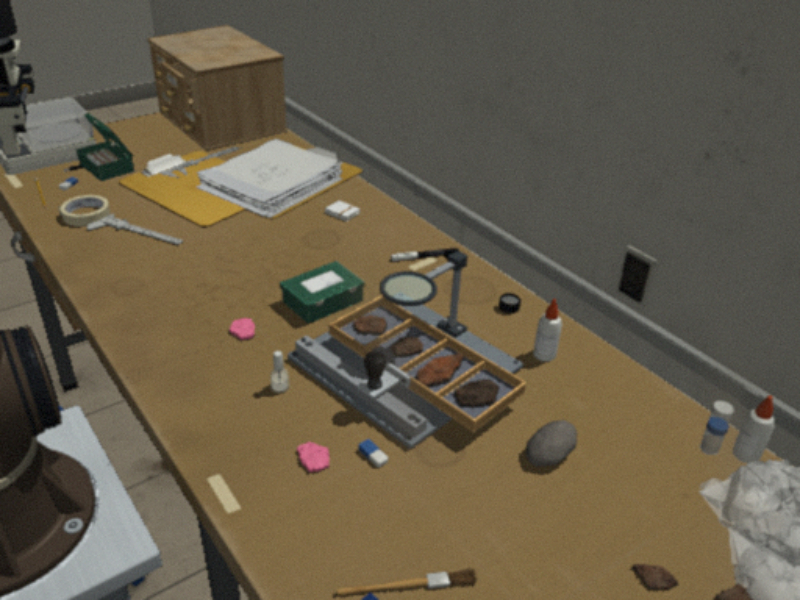

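The top view shows the tray at (350–550, 232–328) and the lens at (432,275). The tin is at (288,290), the knob at (464,343) and the stone at (593,257). Candidates for the longest sherd are (380,290), (430,280) under the lens, (475,278) and (520,272). The loose sherds at (748,330) and (773,265) and the pink ones at (286,388) and (481,426) are not in the tray. My choice is (475,278). Next I'll measure it and check a close crop.

```bash
cat > m.py <<'E'
from h import *
def hsv(c): return cv2.cvtColor(c['image'],cv2.COLOR_RGB2HSV)
def blob(mask,box):  # largest contour inside box (x0,y0,x1,y1)
    m=np.zeros_like(mask);x0,y0,x1,y1=box;m[y0:y1,x0:x1]=mask[y0:y1,x0:x1]
    return max(cv2.findContours(m,cv2.RETR_EXTERNAL,cv2.CHAIN_APPROX_NONE)[0],key=cv2.contourArea)
def onplane(c,cnt,z): return np.array([ray(c,u,v,z)[:2] for u,v in cnt.reshape(-1,2).astype(float)],np.float32)
def rect(P):
    (x,y),(w,h),a=cv2.minAreaRect(P*1000); return np.round([x,y,w,h,a],1)
E
python3 - <<'E'
from m import *
import pickle
cs=pickle.load(open('c.pkl','rb'));c=cs['top'];H=hsv(c)
for n,(u,v) in dict(wood=(350,178),tinT=(175,190),s3=(304,175),s4=(333,173),s1=(243,185),knob=(297,220),table=(200,130),plate=(270,225),floor=(290,170)).items():
    print(n,H[v,u])
g=cv2.inRange(H,(50,60,20),(95,255,255)); t=blob(g,(150,140,220,230)); print('tin@43',rect(onplane(c,t,.043)))
k=cv2.inRange(H,(0,0,0),(180,255,45)); kb=blob(k,(280,205,315,232)); M=cv2.moments(kb); print('knob px',M['m10']/M['m00'],M['m01']/M['m00'],cv2.contourArea(kb),ray(c,M['m10']/M['m00'],M['m01']/M['m00'],.095))
im=c['image'][...,::-1][110:260,150:410]
cv2.imwrite('pics/crop.png',cv2.resize(im,(780,450),interpolation=cv2.INTER_CUBIC))
# corners by eye, plate z=14 (px in 800x600 view)
for n,(u,v),z in [('pBL',(335,218),.014),('pBR',(499,199),.014),('pFR',(521,352),.014),('pFL',(356,374),.014),('tBL',(353,256),.05),('tBR',(543,232),.05),('tFR',(551,304),.05),('tFL',(362,327),.05),('lens',(432,275),.15)]:
    print(n,ray(c,u*.64,v*.64,z).round(4))
E
```

```text
wood [ 17 112 196]
tinT [ 57  19 145]
s3 [ 12 108 139]
s4 [13 68 98]
s1 [ 12  81 110]
knob [ 0 15 68]
table [ 19 100 155]
plate [ 30   4 143]
floor [ 83  18 172]
tin@43 [590.6 179.8 117.9  84.5   2.1]Traceback (most recent call last):
  File "<stdin>", line 7, in <module>
  File "m.py", line 5, in blob
    return max(cv2.findContours(m,cv2.RETR_EXTERNAL,cv2.CHAIN_APPROX_NONE)[0],key=cv2.contourArea)
ValueError: max() iterable argument is empty
```

Run:
```python
from m import *
import pickle
cs=pickle.load(open('c.pkl','rb'));c=cs['top'];H=hsv(c)
k=cv2.inRange(H,(0,0,0),(180,255,70)); print(k[205:235,280:315].sum()/255, H[214:226,290:306,2])
im=c['image'][...,::-1][110:260,150:410]
cv2.imwrite('pics/crop.png',cv2.resize(im,(780,450),interpolation=cv2.INTER_CUBIC))
for n,(u,v),z in [('pBL',(335,218),.014),('pBR',(499,199),.014),('pFR',(521,352),.014),('pFL',(356,374),.014),('tBL',(353,256),.05),('tBR',(543,232),.05),('tFR',(551,304),.05),('tFL',(362,327),.05),('lens',(432,275),.15),('knob',(464,343),.095)]:
    print(n,ray(c,u*.64,v*.64,z).round(4))
r=cv2.inRange(H,(5,60,60),(16,160,150))
for n,b in dict(s1=(228,165,256,205),s3=(293,155,316,200),s4=(320,155,345,192)).items():
    try:
        print(n,rect(onplane(c,blob(r,b),.04)))
    except Exception as e: print(n,e)
```

```text
96.0 [[211 212 199 158 109  97  78  77  88  97 126 119 150 156 154 154]
 [213 203 157  88  63  66  71  73  70  69  73  92 135 160 161 162]
 [203 156  87  58  65  72  77  81  76  68  62  70 101 142 164 166]
 [194  92  56  60  69  76  79  82  73  71  60  59  72 114 164 165]
 [175  73  51  59  68  73  76  77  68  66  60  58  61 100 163 166]
 [139  63  55  58  60  67  69  73  64  63  60  57  60  98 164 166]
 [122  59  53  60  61  66  65  68  65  62  60  57  58  93 151 165]
 [140  64  53  57  62  61  63  63  62  61  58  57  56  94 155 166]
 [174  75  54  56  60  62  62  62  61  58  57  53  61 105 165 168]
 [190  87  54  57  57  59  58  57  59  56  55  56  73 122 165 167]
 [166 104  72  56  56  59  59  56  57  55  57  67  92 125 141 137]
 [136 117 103  69  58  55  56  55  57  61  78 118 147 108  99  94]]
pBL [0.7143 0.1105 0.014 ]
pBR [ 0.7545 -0.1601  0.014 ]
pFR [ 0.5021 -0.1989  0.014 ]
pFL [0.4599 0.0679 0.014 ]
tBL [0.6465 0.0772 0.05  ]
tBR [ 0.6942 -0.226   0.05  ]
tFR [ 0.5785 -0.2395  0.05  ]
tFL [0.5341 0.0594 0.05  ]
lens [ 0.6069 -0.043   0.15  ]
knob [ 0.5115 -0.0971  0.095 ]
s1 [593.5  37.   40.2  51.8  50.5]
s3 [ 620.5 -120.2   95.9   42.8    1. ]
s4 [ 630.9 -192.4   42.1   64.8   76.7]
```

View pics/crop.png

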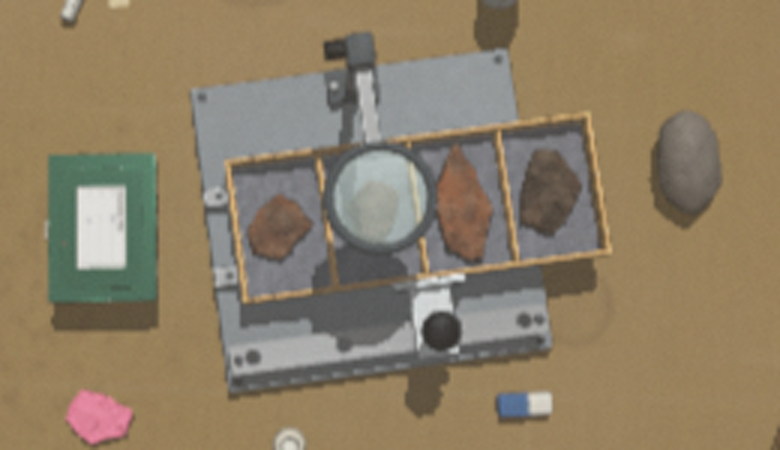

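The crop confirms the choice. The reddish sherd in the third compartment, crop (463,205), measures about 98×45 mm; the others are at most 65 mm long. The lens is over the second compartment. The tray therefore has to move +0.076 (left), and the tin is in the way.

```bash
cat > plan.py <<'E'
import sys,numpy as np
from scipy.spatial.transform import Rotation as R
from plant import arm
# usage: plan.py x y z yaw N [start x y z yaw]
a=[float(s) for s in sys.argv[1:]]; T=np.array(a[:3]);yaw=a[3];N=int(a[4])
o=arm.get_obs();p=np.array(o['tcp_pos']);r=R.from_euler('xyz',o['ee_rot'])
print('t',round(o['time_s'],2),'p',p.round(4),'rpy',np.round(o['ee_rot'],4),'F',np.round(o['ft_force'],1),'w',round(o['grip_width'],3),'q',np.round(o['q'],2))
if len(a)>5: p=np.array(a[5:8]); r=R.from_euler('xyz',[np.pi,0,a[8]])
rt=R.from_euler('xyz',[np.pi,0,yaw]); rv=(r.inv()*rt).as_rotvec()
for i in range(N):
    s=r.inv().apply((T-p)/(N-i)); print(i,'slide',s.round(3),'turn',(rv/N).round(3))
    p=p+r.apply(s.round(3)); r=r*R.from_rotvec((rv/N).round(3))
E
python3 plan.py 0.594 0.103 0.15 -3.105 20
```

```text
t 0.1 p [0.2344 0.6325 0.2257] rpy [-3.1414e+00 -1.5000e-03 -1.9257e+00] F [ 0.9  0.4 -0.2] w 1.0 q [ 1.5   0.36  0.01 -0.   -1.22 -0.29]
0 slide [ 0.019 -0.026  0.004] turn [-0.    -0.     0.059]
1 slide [ 0.017 -0.027  0.004] turn [-0.    -0.     0.059]
2 slide [ 0.015 -0.028  0.004] turn [-0.    -0.     0.059]
3 slide [ 0.014 -0.029  0.004] turn [-0.    -0.     0.059]
4 slide [ 0.012 -0.03   0.004] turn [-0.    -0.     0.059]
5 slide [ 0.01  -0.03   0.004] turn [-0.    -0.     0.059]
6 slide [ 0.008 -0.031  0.004] turn [-0.    -0.     0.059]
7 slide [ 0.007 -0.031  0.004] turn [-0.    -0.     0.059]
8 slide [ 0.005 -0.032  0.004] turn [-0.    -0.     0.059]
9 slide [ 0.003 -0.032  0.004] turn [-0.    -0.     0.059]
10 slide [ 0.001 -0.032  0.004] turn [-0.    -0.     0.059]
11 slide [-0.001 -0.032  0.004] turn [-0.    -0.     0.059]
12 slide [-0.003 -0.032  0.004] turn [-0.    -0.     0.059]
13 slide [-0.005 -0.032  0.003] turn [-0.    -0.     0.059]
14 slide [-0.007 -0.031  0.004] turn [-0.    -0.     0.059]
15 slide [-0.008 -0.031  0.003] turn [-0.    -0.     0.059]
16 slide [-0.01  -0.03   0.004] turn [-0.    -0.     0.059]
17 slide [-0.012 -0.03   0.003] turn [-0.    -0.     0.059]
18 slide [-0.014 -0.029  0.004] turn [-0.    -0.     0.059]
19 slide [-0.015 -0.027  0.003] turn [-0.    -0.     0.059]
```

carry_out:
  increments:
    - {"slide":[0.019,-0.026,0.004],"turn":[0,0,0.059],"gripper":-1}
    - {"slide":[0.017,-0.027,0.004],"turn":[0,0,0.059],"gripper":-1}
    - {"slide":[0.015,-0.028,0.004],"turn":[0,0,0.059],"gripper":-1}
    - {"slide":[0.014,-0.029,0.004],"turn":[0,0,0.059],"gripper":-1}
    - {"slide":[0.012,-0.03,0.004],"turn":[0,0,0.059],"gripper":-1}
  newtons: 20

```text
time_s: 0.6
tcp_pos: [0.3248, 0.4988, 0.206]
ee_rot: [-3.141, -0.001, -2.223]
ft_force: [0.5, 0.2, -0.1]
grip_width: 0.605
```

carry_out:
  increments:
    - {"slide":[0.01,-0.03,0.004],"turn":[0,0,0.059],"gripper":-1}
    - {"slide":[0.008,-0.031,0.004],"turn":[0,0,0.059],"gripper":-1}
    - {"slide":[0.007,-0.031,0.004],"turn":[0,0,0.059],"gripper":-1}
    - {"slide":[0.005,-0.032,0.004],"turn":[0,0,0.059],"gripper":-1}
    - {"slide":[0.003,-0.032,0.004],"turn":[0,0,0.059],"gripper":-1}

```text
time_s: 1.1
tcp_pos: [0.4143, 0.3662, 0.1862]
ee_rot: [-3.142, -0.0, -2.518]
ft_force: [0.1, 0.5, -0.5]
grip_width: 0.148
```

carry_out:
  increments:
    - {"slide":[0.001,-0.032,0.004],"turn":[0,0,0.059],"gripper":-1}
    - {"slide":[-0.001,-0.032,0.004],"turn":[0,0,0.059],"gripper":-1}
    - {"slide":[-0.003,-0.032,0.004],"turn":[0,0,0.059],"gripper":-1}
    - {"slide":[-0.005,-0.032,0.003],"turn":[0,0,0.059],"gripper":-1}
    - {"slide":[-0.007,-0.031,0.004],"turn":[0,0,0.059],"gripper":-1}

```text
time_s: 1.6
tcp_pos: [0.5052, 0.2342, 0.1673]
ee_rot: [-3.142, -0.0, -2.813]
ft_force: [-0.6, 1.0, -0.4]
grip_width: 0.003
```

carry_out:
  increments:
    - {"slide":[-0.008,-0.031,0.003],"turn":[0,0,0.059],"gripper":-1}
    - {"slide":[-0.01,-0.03,0.004],"turn":[0,0,0.059],"gripper":-1}
    - {"slide":[-0.012,-0.03,0.003],"turn":[0,0,0.059],"gripper":-1}
    - {"slide":[-0.014,-0.029,0.004],"turn":[0,0,0.059],"gripper":-1}
    - {"slide":[-0.015,-0.027,0.003],"turn":[0,0,0.059],"gripper":-1}

```text
time_s: 2.1
tcp_pos: [0.5943, 0.1024, 0.15]
ee_rot: [-3.141, -0.001, -3.108]
ft_force: [-0.0, 0.3, 0.6]
grip_width: 0.002
```

carry_out:
  increments:
    - {"slide":[0,0,0.03],"turn":[0,0,0],"gripper":-1}
    - {"slide":[0,0,0.03],"turn":[0,0,0],"gripper":-1}
    - {"slide":[0,0,0.03],"turn":[0,0,0],"gripper":-1}
    - {"slide":[0,0,0.03],"turn":[0,0,0],"gripper":-1}
    - {"slide":[0,0,0.015],"turn":[0,0,0],"gripper":-1}

```text
time_s: 2.6
tcp_pos: [0.5922, 0.1029, 0.0129]
ee_rot: [-3.14, -0.004, -3.106]
ft_force: [-25.6, 3.2, 96.5]
grip_width: 0.004
```

carry_out:
  increments:
    - {"slide":[0,0.008,0],"turn":[0,0,0],"gripper":-1}
    - {"slide":[0,0.008,0],"turn":[0,0,0],"gripper":-1}
    - {"slide":[0,0.008,0],"turn":[0,0,0],"gripper":-1}
    - {"slide":[0,0.008,0],"turn":[0,0,0],"gripper":-1}
    - {"slide":[0,0.008,0],"turn":[0,0,0],"gripper":-1}

```text
time_s: 3.1
tcp_pos: [0.5923, 0.1444, 0.0156]
ee_rot: [3.142, -0.0, -3.105]
ft_force: [-0.6, -0.7, -0.3]
grip_width: 0.006
```

carry_out:
  increments:
    - {"slide":[0,0.01,0],"turn":[0,0,0],"gripper":-1}
    - {"slide":[0,0.01,0],"turn":[0,0,0],"gripper":-1}
    - {"slide":[0,0.01,0],"turn":[0,0,0],"gripper":-1}
    - {"slide":[0,0.01,0],"turn":[0,0,0],"gripper":-1}
    - {"slide":[0,0.01,0],"turn":[0,0,0],"gripper":-1}

```text
time_s: 3.6
tcp_pos: [0.5906, 0.1946, 0.0155]
ee_rot: [-3.142, -0.0, -3.105]
ft_force: [0.2, -0.8, -0.7]
grip_width: 0.006
```

carry_out:
  increments:
    - {"slide":[0,0.01,0],"turn":[0,0,0],"gripper":-1}
    - {"slide":[0,0.01,0],"turn":[0,0,0],"gripper":-1}
    - {"slide":[0,0.01,0],"turn":[0,0,0],"gripper":-1}
    - {"slide":[0,0.01,0],"turn":[0,0,0],"gripper":-1}
    - {"slide":[0,0.006,0],"turn":[0,0,0],"gripper":-1}

```text
time_s: 4.1
tcp_pos: [0.589, 0.2407, 0.0156]
ee_rot: [3.142, 0.0, -3.105]
ft_force: [-0.4, -0.1, -0.2]
grip_width: 0.006
```

carry_out:
  increments:
    - {"slide":[0,-0.005,0],"turn":[0,0,0],"gripper":-1}
    - {"slide":[0,-0.015,0],"turn":[0,0,0],"gripper":-1}
    - {"slide":[0,0,-0.04],"turn":[0,0,0],"gripper":-1}
    - {"slide":[0,0,-0.05],"turn":[0,0,0],"gripper":-1}
    - {"slide":[0,0,-0.05],"turn":[0,0,0],"gripper":-1}

```text
time_s: 4.6
tcp_pos: [0.5892, 0.2175, 0.1567]
ee_rot: [-3.141, -0.001, -3.107]
ft_force: [1.5, 0.7, -0.1]
grip_width: 0.002
```

```bash
python3 - <<'E'
from m import *
c=cam('top');H=hsv(c)
g=cv2.inRange(H,(50,60,20),(95,255,255)); t=blob(g,(80,120,220,240)); print('tin@43',rect(onplane(c,t,.043)))
cv2.imwrite('pics/top1.png',cv2.resize(c['image'][...,::-1],(800,600)))
E
python3 plan.py 0.511 -0.0975 0.16 1.723 15
```

```text
tin@43 [551.8 315.3  47.   44.2   1.5]
t 4.65 p [0.5936 0.2193 0.167 ] rpy [ 3.1377  0.0108 -3.1051] F [4.2 1.4 9. ] w 0.001 q [ 0.66  0.33 -0.18  0.   -1.05 -0.63]
0 slide [ 0.006 -0.021  0.   ] turn [0.001 0.    0.097]
1 slide [ 0.004 -0.021  0.   ] turn [0.001 0.    0.097]
2 slide [ 0.002 -0.022  0.   ] turn [0.001 0.    0.097]
3 slide [ 0.    -0.022  0.   ] turn [0.001 0.    0.097]
4 slide [-0.002 -0.022  0.001] turn [0.001 0.    0.097]
5 slide [-0.004 -0.021  0.   ] turn [0.001 0.    0.097]
6 slide [-0.006 -0.021  0.001] turn [0.001 0.    0.097]
7 slide [-0.008 -0.02   0.001] turn [0.001 0.    0.097]
8 slide [-0.01  -0.019  0.   ] turn [0.001 0.    0.097]
9 slide [-0.012 -0.018  0.001] turn [0.001 0.    0.097]
10 slide [-0.014 -0.017  0.001] turn [0.001 0.    0.097]
11 slide [-0.015 -0.016  0.   ] turn [0.001 0.    0.097]
12 slide [-0.017 -0.014  0.001] turn [0.001 0.    0.097]
13 slide [-0.018 -0.013  0.   ] turn [0.001 0.    0.097]
14 slide [-0.019 -0.01   0.001] turn [0.001 0.    0.097]
```

View pics/top1.png

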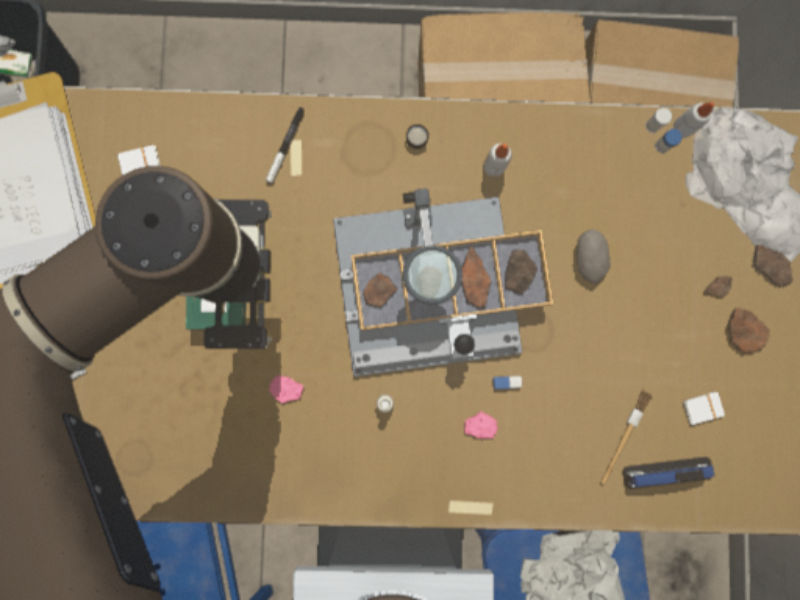

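The top view shows the tin about 105 mm further left and upright, with its left edge moved from px 260 to 187. The pink sherds, the bottles and everything else have not moved. The abrupt stop gave a force spike of about 97 N, so I'll ramp the moves from here on. Next I go to the knob, staying above the lens.

```bash
python3 plan.py 0.511 -0.0975 0.20 1.723 15 0.5892 0.2175 0.155 -3.105 | tail -15
```

```text
0 slide [ 0.006 -0.021 -0.003] turn [ 0.    -0.     0.097]
1 slide [ 0.004 -0.021 -0.003] turn [ 0.    -0.     0.097]
2 slide [ 0.002 -0.022 -0.003] turn [ 0.    -0.     0.097]
3 slide [-0.    -0.022 -0.003] turn [ 0.    -0.     0.097]
4 slide [-0.002 -0.021 -0.003] turn [ 0.    -0.     0.097]
5 slide [-0.004 -0.021 -0.003] turn [ 0.    -0.     0.097]
6 slide [-0.007 -0.021 -0.003] turn [ 0.    -0.     0.097]
7 slide [-0.008 -0.02  -0.003] turn [ 0.    -0.     0.097]
8 slide [-0.01  -0.019 -0.003] turn [ 0.    -0.     0.097]
9 slide [-0.012 -0.018 -0.003] turn [ 0.    -0.     0.097]
10 slide [-0.014 -0.016 -0.003] turn [ 0.    -0.     0.097]
11 slide [-0.016 -0.015 -0.003] turn [ 0.    -0.     0.097]
12 slide [-0.017 -0.014 -0.003] turn [ 0.    -0.     0.097]
13 slide [-0.018 -0.012 -0.003] turn [ 0.    -0.     0.097]
14 slide [-0.019 -0.01  -0.003] turn [ 0.    -0.     0.097]
```

carry_out:
  increments:
    - {"slide":[0.006,-0.021,-0.009],"turn":[0,0,0.097],"gripper":-1}
    - {"slide":[0.004,-0.021,-0.009],"turn":[0,0,0.097],"gripper":-1}
    - {"slide":[0.002,-0.022,-0.009],"turn":[0,0,0.097],"gripper":-1}
    - {"slide":[0,-0.022,-0.009],"turn":[0,0,0.097],"gripper":-1}
    - {"slide":[-0.002,-0.021,-0.009],"turn":[0,0,0.097],"gripper":-1}

```text
time_s: 5.15
tcp_pos: [0.5622, 0.1122, 0.2009]
ee_rot: [3.142, -0.0, 2.687]
ft_force: [0.3, -0.1, 0.9]
grip_width: 0.005
```

carry_out:
  increments:
    - {"slide":[-0.004,-0.021,0],"turn":[0,0,0.097],"gripper":-1}
    - {"slide":[-0.007,-0.021,0],"turn":[0,0,0.097],"gripper":-1}
    - {"slide":[-0.008,-0.02,0],"turn":[0,0,0.097],"gripper":0}
    - {"slide":[-0.01,-0.019,0],"turn":[0,0,0.097],"gripper":1}
    - {"slide":[-0.012,-0.018,0],"turn":[0,0,0.097],"gripper":1}

```text
time_s: 5.65
tcp_pos: [0.5351, 0.0077, 0.2005]
ee_rot: [3.141, -0.0, 2.202]
ft_force: [0.1, -0.1, -0.5]
grip_width: 0.219
```

carry_out:
  increments:
    - {"slide":[-0.014,-0.016,0],"turn":[0,0,0.097],"gripper":1}
    - {"slide":[-0.016,-0.015,0],"turn":[0,0,0.097],"gripper":1}
    - {"slide":[-0.017,-0.014,0],"turn":[0,0,0.097],"gripper":1}
    - {"slide":[-0.018,-0.012,0],"turn":[0,0,0.097],"gripper":1}
    - {"slide":[-0.019,-0.01,0],"turn":[0,0,0.097],"gripper":1}

```text
time_s: 6.15
tcp_pos: [0.5101, -0.0976, 0.2005]
ee_rot: [3.142, -0.0, 1.717]
ft_force: [0.1, -0.8, 0.6]
grip_width: 0.668
```

carry_out:
  increments:
    - {"slide":[0,0,0],"turn":[0,0,0],"gripper":1}
    - {"slide":[0,0,0],"turn":[0,0,0],"gripper":1}
    - {"slide":[0,0,0],"turn":[0,0,0],"gripper":1}
    - {"slide":[0,0,0],"turn":[0,0,0],"gripper":1}
    - {"slide":[0,0,0],"turn":[0,0,0],"gripper":1}

```text
time_s: 6.65
tcp_pos: [0.5114, -0.0952, 0.2005]
ee_rot: [-3.141, -0.0, 1.724]
ft_force: [-0.4, 0.4, 0.3]
grip_width: 0.996
```

Run:
```python
from m import *
from scipy.spatial.transform import Rotation as Ro
o=arm.get_obs(); c=cam('wrist'); E=np.array(c['hand_eye']); print(o['tcp_pos'],o['ee_rot'],E.round(3).tolist(),c['f'])
Rt=Ro.from_euler('xyz',o['ee_rot']).as_matrix()
Rc=Rt@E[:3,:3]; oc=Rt@E[:3,3]+o['tcp_pos']; c['R']=Rc.T; c['t']=-Rc.T@oc
import pickle; pickle.dump(c,open('w.pkl','wb'))
print('pred knob',proj(c,[.511,-.0975,.1]))
cv2.imwrite('pics/w0.png',cv2.resize(c['image'][...,::-1],(768,576)))
```

```text
[ 0.51137483 -0.09516088  0.2004672 ] [-3.14145700e+00 -4.12503819e-05  1.72375702e+00] [[1.0, -0.0, -0.0, 0.0], [0.0, 0.966, 0.26, -0.072], [-0.0, -0.26, 0.966, -0.158], [0.0, 0.0, 0.0, 1.0]] 286.15159217316227
pred knob (np.float64(254.86574883563782), np.float64(197.50695867327724))
```

View pics/w0.png

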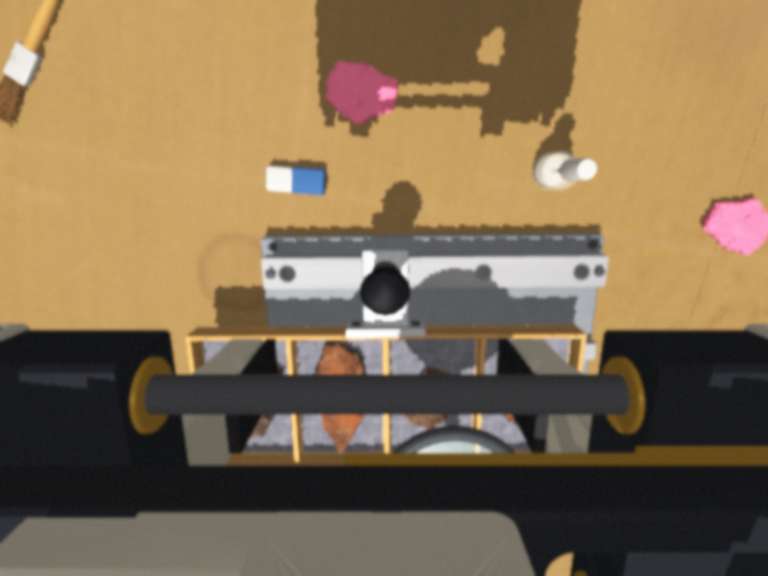

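Run:
```python
from m import *
import pickle
c=pickle.load(open('w.pkl','rb'));H=hsv(c)
k=cv2.inRange(H,(0,0,0),(180,255,60)); b=blob(k,(236,172,278,212)); M=cv2.moments(b);u,v=M['m10']/M['m00'],M['m01']/M['m00']
print(u,v,cv2.contourArea(b),cv2.boundingRect(b))
for z in(.092,.096,.1): print(z,ray(c,u,v,z).round(4))
P=[ray(c,a/1.5,d/1.5,.034) for a,d in((287,273),(483,272),(581,271))]
print(np.round(P,4)); e=P[2]-P[0]; print('len',np.linalg.norm(e),'yaw',np.degrees(np.arctan2(-e[0],e[1])))
print('hole -38 est', P[0]+e/3)
```

```text
256.3292517006803 192.59024943310655 735.0 (240, 176, 33, 33)
0.092 [ 0.5081 -0.0966  0.092 ]
0.096 [ 0.5071 -0.0967  0.096 ]
0.1 [ 0.5061 -0.0969  0.1   ]
[[ 0.5218 -0.1709  0.034 ]
 [ 0.498  -0.0214  0.034 ]
 [ 0.4858  0.0531  0.034 ]]
len 0.22691700257327568 yaw 9.13631777312237
hole -38 est [ 0.50977432 -0.09623226  0.034     ]
```

carry_out:
  increments:
    - {"slide":[-0.001,-0.002,0.015],"turn":[0,0,0],"gripper":1}
    - {"slide":[0,-0.001,0.025],"turn":[0,0,0],"gripper":1}
    - {"slide":[0,0,0.03],"turn":[0,0,0],"gripper":1}
    - {"slide":[0,0,0.025],"turn":[0,0,0],"gripper":1}
    - {"slide":[0,0,0.015],"turn":[0,0,0],"gripper":1}

```text
time_s: 7.2
tcp_pos: [0.5076, -0.0967, 0.0886]
ee_rot: [-3.139, -0.0, 1.723]
ft_force: [0.6, 0.5, 0.7]
grip_width: 0.999
```

carry_out:
  increments:
    - {"slide":[0,0,0.012],"turn":[0,0,0],"gripper":1}
    - {"slide":[0,0,0.007],"turn":[0,0,0],"gripper":1}
    - {"slide":[0,0,0.002],"turn":[0,0,0],"gripper":1}
    - {"slide":[0,0,0],"turn":[0,0,0],"gripper":1}
    - {"slide":[0,0,0],"turn":[0,0,0],"gripper":1}

```text
time_s: 7.7
tcp_pos: [0.5091, -0.0969, 0.0703]
ee_rot: [3.14, 0.0, 1.723]
ft_force: [0.1, 0.8, -0.2]
grip_width: 0.997
```

Run:
```python
from m import *
c=cam('scene'); im=c['image'][...,::-1][130:330,130:380]
cv2.imwrite('pics/s1.png',cv2.resize(im,(750,600),interpolation=cv2.INTER_CUBIC)); print(arm.get_obs()['tcp_pos'])
```

```text
[ 0.50906141 -0.09696948  0.07031447]
```

View pics/s1.png

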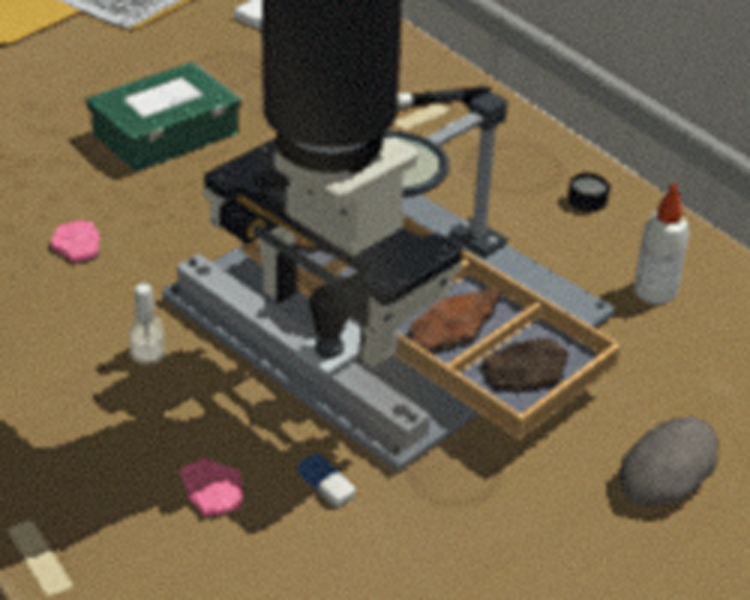

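The scene view shows the knob at (330,320) centred between the open fingers, the tin upright and well away, and the lens clear of the gripper body. Closing now.

carry_out:
  increments:
    - {"slide":[0,0,0],"turn":[0,0,0],"gripper":-1}
    - {"slide":[0,0,0],"turn":[0,0,0],"gripper":-1}
    - {"slide":[0,0,0],"turn":[0,0,0],"gripper":-1}
    - {"slide":[0,0,0],"turn":[0,0,0],"gripper":-1}
    - {"slide":[0,0,0],"turn":[0,0,0],"gripper":-1}
  newtons: 35

```text
time_s: 8.25
tcp_pos: [0.5085, -0.097, 0.0696]
ee_rot: [-3.142, 0.0, 1.723]
ft_force: [-1.0, 0.1, 0.2]
grip_width: 0.607
```

carry_out:
  increments:
    - {"slide":[0,0,0],"turn":[0,0,0],"gripper":-1}
    - {"slide":[0,0,0],"turn":[0,0,0],"gripper":-1}
    - {"slide":[0,0,0],"turn":[0,0,0],"gripper":-1}
    - {"slide":[0,0,0],"turn":[0,0,0],"gripper":-1}
    - {"slide":[0,0,0],"turn":[0,0,0],"gripper":-1}

```text
time_s: 8.75
tcp_pos: [0.5085, -0.0969, 0.0695]
ee_rot: [-3.142, -0.0, 1.723]
ft_force: [-0.7, 1.2, -0.8]
grip_width: 0.351
```

carry_out:
  increments:
    - {"slide":[0,0,0],"turn":[0,0,0],"gripper":-1}
    - {"slide":[0,0,-0.002],"turn":[0,0,0],"gripper":-1}
    - {"slide":[0,0,-0.003],"turn":[0,0,0],"gripper":-1}
    - {"slide":[0,0,-0.003],"turn":[0,0,0],"gripper":-1}
    - {"slide":[0,0,0],"turn":[0,0,0],"gripper":-1}

```text
time_s: 9.25
tcp_pos: [0.5084, -0.097, 0.0777]
ee_rot: [-3.142, -0.0, 1.722]
ft_force: [1.8, -0.1, -6.1]
grip_width: 0.351
```

carry_out:
  increments:
    - {"slide":[0,0,-0.003],"turn":[0,0,0],"gripper":-1}
    - {"slide":[0,0,-0.003],"turn":[0,0,0],"gripper":-1}
    - {"slide":[0,0,-0.002],"turn":[0,0,0],"gripper":-1}
    - {"slide":[0,0,0],"turn":[0,0,0],"gripper":-1}
    - {"slide":[0,0,0],"turn":[0,0,0],"gripper":-1}

```text
time_s: 9.75
tcp_pos: [0.5084, -0.097, 0.0855]
ee_rot: [-3.142, -0.0, 1.722]
ft_force: [2.3, 1.7, -7.9]
grip_width: 0.352
```

carry_out:
  increments:
    - {"slide":[0.004,0,0],"turn":[0,0,0],"gripper":-1}
    - {"slide":[0.006,0,0],"turn":[0,0,0],"gripper":-1}
    - {"slide":[0.008,0,0],"turn":[0,0,0],"gripper":-1}
    - {"slide":[0.008,0,0],"turn":[0,0,0],"gripper":-1}
    - {"slide":[0.008,0,0],"turn":[0,0,0],"gripper":-1}

```text
time_s: 10.25
tcp_pos: [0.5029, -0.0627, 0.0855]
ee_rot: [-3.141, 0.0, 1.723]
ft_force: [0.9, -3.1, -8.3]
grip_width: 0.352
```

carry_out:
  increments:
    - {"slide":[0.008,0,0],"turn":[0,0,0],"gripper":-1}
    - {"slide":[0.008,0,0],"turn":[0,0,0],"gripper":-1}
    - {"slide":[0.008,0,0],"turn":[0,0,0],"gripper":-1}
    - {"slide":[0.006,0,0],"turn":[0,0,0],"gripper":-1}
    - {"slide":[0.004,0,0],"turn":[0,0,0],"gripper":-1}

```text
time_s: 10.75
tcp_pos: [0.4976, -0.0293, 0.0854]
ee_rot: [-3.141, -0.0, 1.723]
ft_force: [-0.2, -2.7, -7.4]
grip_width: 0.35
```

carry_out:
  increments:
    - {"slide":[0.004,0,0],"turn":[0,0,0],"gripper":-1}
    - {"slide":[0.003,0,0],"turn":[0,0,0],"gripper":-1}
    - {"slide":[0.001,0,0],"turn":[0,0,0],"gripper":-1}
    - {"slide":[0,0,0],"turn":[0,0,0],"gripper":-1}
    - {"slide":[0,0,0],"turn":[0,0,0],"gripper":-1}

```text
time_s: 11.25
tcp_pos: [0.4965, -0.0218, 0.0853]
ee_rot: [-3.141, -0.0, 1.722]
ft_force: [-3.4, 0.5, -8.2]
grip_width: 0.353
```

Measured travel is 76.1 mm with no bump. I'll lower now and then release.

carry_out:
  increments:
    - {"slide":[0,0,0.003],"turn":[0,0,0],"gripper":-1}
    - {"slide":[0,0,0.003],"turn":[0,0,0],"gripper":-1}
    - {"slide":[0,0,0.003],"turn":[0,0,0],"gripper":-1}
    - {"slide":[0,0,0.003],"turn":[0,0,0],"gripper":-1}
    - {"slide":[0,0,0],"turn":[0,0,0],"gripper":-1}

```text
time_s: 11.75
tcp_pos: [0.4966, -0.022, 0.0731]
ee_rot: [-3.141, 0.0, 1.722]
ft_force: [-5.9, 1.2, -5.1]
grip_width: 0.349
```

carry_out:
  increments:
    - {"slide":[0,0,0.002],"turn":[0,0,0],"gripper":-1}
    - {"slide":[0,0,0.001],"turn":[0,0,0],"gripper":-1}
    - {"slide":[0,0,0.001],"turn":[0,0,0],"gripper":-1}
    - {"slide":[0,0,0],"turn":[0,0,0],"gripper":-1}
    - {"slide":[0,0,0],"turn":[0,0,0],"gripper":-1}

```text
time_s: 12.25
tcp_pos: [0.4967, -0.0221, 0.0696]
ee_rot: [-3.141, 0.0, 1.723]
ft_force: [-6.2, 1.7, -3.8]
grip_width: 0.351
```

carry_out:
  increments:
    - {"slide":[0,0,0],"turn":[0,0,0],"gripper":0.3}
    - {"slide":[0,0,0],"turn":[0,0,0],"gripper":0.6}
    - {"slide":[0,0,0],"turn":[0,0,0],"gripper":0.6}
    - {"slide":[0,0,0],"turn":[0,0,0],"gripper":0.6}
    - {"slide":[0,0,0],"turn":[0,0,0],"gripper":0.6}

```text
time_s: 12.75
tcp_pos: [0.4977, -0.0218, 0.0699]
ee_rot: [3.14, -0.0, 1.723]
ft_force: [-0.8, -0.2, -0.5]
grip_width: 0.746
```

carry_out:
  increments:
    - {"slide":[0,0,0],"turn":[0,0,0],"gripper":0.6}
    - {"slide":[0,0,-0.01],"turn":[0,0,0],"gripper":0.6}
    - {"slide":[0,0,-0.02],"turn":[0,0,0],"gripper":0.6}
    - {"slide":[0,0,-0.03],"turn":[0,0,0],"gripper":0.6}
    - {"slide":[0,0,-0.03],"turn":[0,0,0],"gripper":0.6}

```text
time_s: 13.25
tcp_pos: [0.4968, -0.022, 0.1611]
ee_rot: [-3.141, 0.0, 1.723]
ft_force: [0.5, 0.1, 0.1]
grip_width: 0.799
```

carry_out:
  increments:
    - {"slide":[0,-0.01,-0.03],"turn":[0,0,0],"gripper":0.6}
    - {"slide":[0,-0.02,-0.03],"turn":[0,0,0],"gripper":0.6}
    - {"slide":[0,-0.02,-0.02],"turn":[0,0,0],"gripper":0.6}
    - {"slide":[0,-0.01,-0.01],"turn":[0,0,0],"gripper":0.6}
    - {"slide":[0,0,0],"turn":[0,0,0],"gripper":0.6}

```text
time_s: 13.75
tcp_pos: [0.4377, -0.0309, 0.2514]
ee_rot: [3.138, -0.001, 1.723]
ft_force: [-0.2, 0.3, -0.5]
grip_width: 0.798
```

Run:
```python
from m import *
c=cam('scene'); im=c['image'][...,::-1][130:330,130:380]
cv2.imwrite('pics/s2.png',cv2.resize(im,(750,600),interpolation=cv2.INTER_CUBIC)); print(arm.get_obs()['tcp_pos'])
for z in(.084,.096): print(z,[((p:=proj(c,[.4967,-.0221,z]))[0]-130)*3,(p[1]-130)*3])
H=hsv(c);k=cv2.inRange(H,(0,0,0),(180,255,60))
c=cam('top'); cv2.imwrite('pics/top2.png',cv2.resize(c['image'][...,::-1],(800,600)))
```

```text
[ 0.43786662 -0.03078465  0.25012679]
0.084 [np.float64(257.621285851519), np.float64(264.46936865779537)]
0.096 [np.float64(257.403372271011), np.float64(252.3366264333626)]
```

View pics/s2.png

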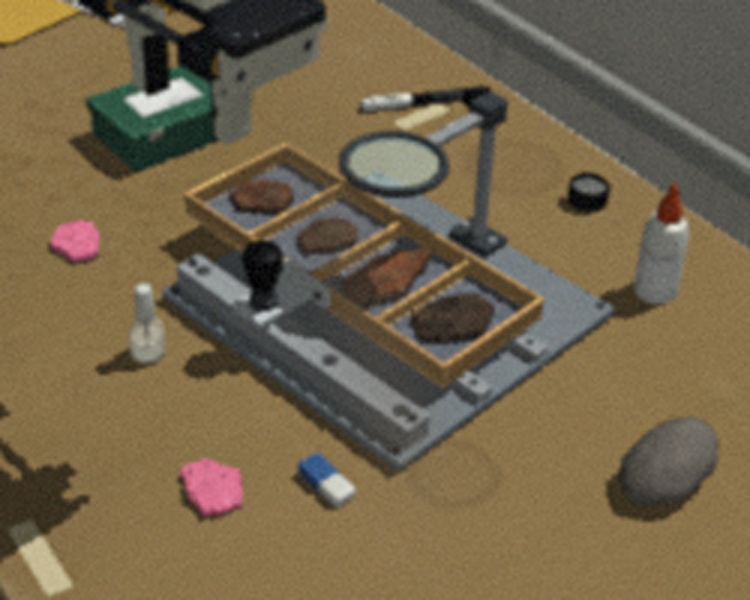

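View pics/top2.png

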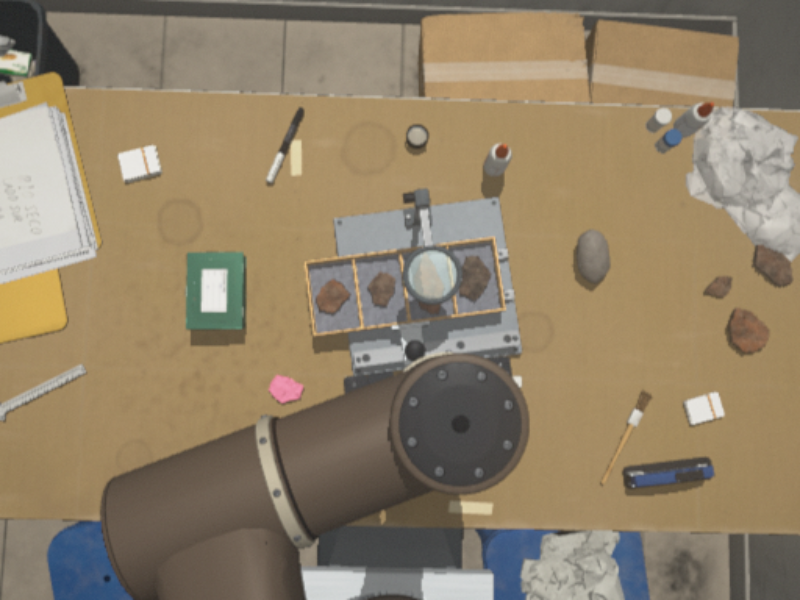

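The views show the red sherd under the lens at top px (432,275), the tin upright with its right edge at px 245 against the tray's left edge at 307, and the bystanders where they were. One last check of the knob height against the start picture.

Run:
```python
from m import *
import pickle
c0=pickle.load(open('c.pkl','rb'))['scene']; c1=cam('scene')
for c,X,s in((c0,[.5085,-.097,.1],'start'),(c1,[.4967,-.0221,.1],'now')):
    u,v=proj(c,X);k=cv2.inRange(hsv(c),(0,0,0),(180,255,60));u0,v0=int(u),int(v)
    b=blob(k,(u0-12,v0-12,u0+13,v0+22));x,y,w,h=cv2.boundingRect(b)
    up=proj(c,[*X[:2],.112]); print(s,'top-edge minus predicted',round(y-v,1),'centre u minus',round(x+w/2-u,1),'12mm =',round(up[1]-v,1),'px',(w,h))
print(arm.get_obs()['ft_force'])
```

```text
start top-edge minus predicted -6.9 centre u minus 0.3 12mm = -4.2 px (25, 28)
now top-edge minus predicted -2.8 centre u minus -2.3 12mm = -4.1 px (21, 24)
[-0.26377603 -0.03646101  0.39533051]
```

Run:
```python
from m import *
import pickle
c0=pickle.load(open('c.pkl','rb'))['scene']; c1=cam('scene')
for c,X in((c0,[.5085,-.097,.1]),(c1,[.4967,-.0221,.1])):
    u,v=proj(c,X);V=hsv(c)[...,2];print(round(u,1),round(v,1));print(V[int(v)-9:int(v)+6,int(u)-3:int(u)+4].mean(1).round())
```

```text
238.2 227.9
[90. 85. 85. 84. 77. 69. 65. 49. 37. 33. 32. 37. 35. 35. 32.]
215.8 212.8
[115. 120. 132. 143. 142. 126. 117.  69.  26.  18.  19.  20.  22.  20.
  17.]
```

The knob's head edge sits at the same place relative to prediction in both pictures (−2.9 px at the start, −2.8 px now). The earlier −6.9 was shadow in the mask. The pin is home.

```bash
python3 -c "
from plant import arm
print(arm.finish_job())"
```

```text
the job is handed in; nothing more can be done
None
```

The longest sherd, the red one in the third compartment (about 98×45 mm as measured), is now under the lens with the plunger home, and the job is handed in. I pushed the ticket tin about 105 mm to the left, pulled the plunger up 16 mm, slid the tray 76.1 mm to the left, lowered the pin into the +0.076 hole and backed the arm away. It took about 14 s of the 54 s allowed.

**Last checks:**
- **Plunger:** the knob is at the same height as at the start, within about 0.1 px where 12 mm would be about 4 px. Before release the spring force was about 4 N, as it should be when home.
- **Sherd:** it shows under the lens in the top view.
- **Tin and bystanders:** the tin is upright and about 90 mm clear of the tray. The other things look unmoved; the eraser was partly hidden by the arm in the last top view but shows in place in the scene view.

**Checks that failed or disagreed:**
- **Force spike:** the wrist force reached 97 N for a moment (limit 120 N) when I lowered the fingers too abruptly beside the tin. I took it for inertia from the sudden stop, because the images showed nothing hit or moved, but I did not prove that.
- **Side load:** about 6 N sideways on the knob while lowering, gone after release.
- **Knob height, first try:** the first comparison gave −6.9 px for the start picture. The mask had caught shadow, and the brightness profile resolved it.

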